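# Rock a tight port plug out of an optical cube

## Task

The white plug is a tight press fit in the port on top of the grey optical cube, and the cube is held to its base only by weak magnets: rock the plug from side to side while easing it straight up out of the port, so that the cube is not pulled up off its base. Then set the plug down inside the shallow aluminium parts tray, without dropping it, and let go. Do not bump the small lens that stands beside the cube.

Things in the scene. Friction and masses are not known exactly. Their poses are not given: they have to be found in the camera images.
- plug_head (a point): Centre of the white plug's head, the part to grasp: an upright block 34 x 34 mm, 44 mm tall, flat sides square to the cube's sides (axes along the sides, z up). A square shank 26 x 26 x 24 mm hangs below it, its foot 46 mm below this point. At the start 16 mm of shank is in the port and 8 mm shows, so this point is 30 mm above the cube's top.
- plug: The whole white plastic plug, 68 mm tall, about 0.1 kg; it can stand on its foot. Origin at the centre of its foot, z up.
- port (a point): Centre of the square port (34 mm opening) in the top face of the grey 60 mm cube, level with that face, about 82 mm above the table. Axes along the cube's sides, z up; turned at random. The cube stands on a fixed steel plate, 80 x 80 x 10 mm, on a 12 mm breadboard.
- lining (a point): Point on the port's axis, 11 mm below the cube's top, amid four springy rubber pads (14 mm tall, each gives about 6 mm) that grip the shank's faces. Pulled straight the plug holds with about 20 N of friction. Tilted to and fro 0.15 rad each way about this point, along a cube side, rising at most 2 mm a half swing, it comes with far less. Do not press the head on the cube.
- cube (a joint): How far the cube has been pulled up off its base, m; 0 is seated. It can only move straight up; magnets and its weight hold it down with about 14 N and pull it back.
- tray: Fixed open aluminium tray, 150 mm (its x) by 120 mm (its y), 25 mm high, walls 4 mm, floor 4 mm thick; origin at the centre of its underside, z up. A loose dark ring, 26 mm across, 5 mm high, lies about 46 mm from the centre towards its +x end; the rest is free.
- lens_mid (a point): Point on the post of a small round lens (42 mm across) on a post and round foot, loose, 95 mm tall in all, about 125 mm from the port; 48 mm above its foot. A bystander: leave it standing where it is.
Mind the look-alikes: they are no part of the job. Leave any purple look-alike of the plug alone.

How it is judged:
On the way, in this order (a step that is already met when the one before it is completed fails the run):
1. the plug has been rocked: tilted by more than 0.05 rad (3 degrees) while its foot is still in the port (angle between plug_head's own z axis and vertical above 0.05 rad and z of plug_head in the frame of port below 0.042 m).
2. the plug is out of the port, and the cube sits on its base (z of plug_head in the frame of port above 0.05 m and value of joint cube below 0.002 m), for 0.1 s.
At the end, for the whole second after the job is handed in: the plug rests inside the tray (the centre of its head over the tray's floor, less than 60 mm above the tray's underside), upright or lying, still (below 20 mm/s); the cube is seated on its base (within 2 mm) (x of plug_head in the frame of tray between -0.071 and 0.071 m and y of plug_head in the frame of tray between -0.056 and 0.056 m and z of plug_head in the frame of tray below 0.06 m and linear speed of plug below 0.02 m/s and value of joint cube below 0.002 m); the robot touches nothing.
It fails at once if the cube is pulled more than 5 mm up off its base (value of joint cube above 0.005 m).
It fails at once if the plug is dropped (it falls freely faster than 0.9 m/s, about 40 mm) (linear speed of plug above 0.9 m/s and contact force between the fingers and plug below 0.1 N).
It fails at once if the lens is shifted by more than 20 mm or tipped by more than 0.3 rad (distance of lens_mid from where it was at the start of the episode above 0.02 m or angle between lens_mid's own z axis and vertical above 0.3 rad).
It also fails if it takes over 51 s, if anything falls off the work surface, if the arm or the gripper's body presses on something with over 40 N, if the wrist force passes 120 N, or if a joint passes its speed limit or range.

## Robot

A 6-joint arm with a two-finger parallel gripper is mounted at the origin on the work surface. World frame = base frame: x ahead of the robot, y to its left, z up, the work surface at z = 0. Lengths are in m, angles in rad, forces in N, time in s.
With the tool pointing down it reaches from about 0.25 to 0.775 m from the base axis. Payload 4 kg.
Tool frame: the origin (TCP) lies at the very end of the fingers, on their centre line; the grasp point (between the pads) lies hold_point_z behind it (hold_point_z is the distance from the TCP to the grasp point, in m); z points along the fingers, y is the direction in which the jaws open and shut (so a half turn about z gives the same grasp; the last joint's range is limited). The gripper opens to 94 mm and grips with 3 to 60 N. Pads are 16 mm wide; open, the fingers measure 119 mm over their backs; the gripper's body (75 mm by 177 mm) begins 78 mm behind the grasp point.
Start: joints at [-1.364, 0.087, 1.371, -0, 1.684, -0.103], TCP at [0.168, -0.524, 0.183] pointing down, gripper open.
Joint ranges: [-3.1, 3.1], [-0.76, 2.03], [0.27, 2.55], [-1.08, 4.22], [0.17, 2.65], [-2.57, 2.57]. Speed limits (rad/s): [2.79, 2.79, 3.14, 3.14, 3.14, 3.14].

## Interface

Orientations are given as [roll, pitch, yaw] about the fixed x, y, z axes, in that order (R = Rz(yaw) Ry(pitch) Rx(roll)).
In Python, from bench import * gives the robot as it stands.
- The arm moves only by the tool step_arm, never from a script. Its argument "increments" is text: rows parted by semicolons, each of 6 numbers parted by spaces: the shift along the tool's x, y, z in cm, then the turn, a rotation vector about the tool's x, y, z in rad. A call has 1 to 5 rows; each row shifts and turns the commanded pose from where the row before left it, along the tool's axes as they then stand; what a row does not reach is not made up. A row lasts 1/10 s, in which the tool goes at most 50 mm and 8.59 degrees, less where a joint would pass 70% of its speed; a pose out of reach is approached as far as the arm can. A call is refused whole if a number of a shift passes 5 or a number of a turn 0.15, either way. A call with a gripper value outside its range is refused whole. "claw" is the gripper's target within -1 to 1 (shut at 1, half-way at 0, fully open at -1), set as the call begins (left out, the last holds). The fingers move at their own pace and stop on an object; the grip force is fixed at half the most. Time passes only in rows, so rows that do not move let the fingers close. It gives the time, the measured TCP pose, the force and the opening at its end, in the units of the state.
- get_obs(): the state, without advancing time (a new reading comes with each control period).
- snapshot(name): name is "side" or "top" or "wrist"; returns the picture (420x560x3 uint8, red, green, blue); there is no depth.
- calibration(name): a dict with "camera_matrix" (3x3 intrinsics, pixels), "eye" and "orientation" of the camera in the world; the wrist camera has in their place "tool_from_camera" (4x4, takes a point from camera to tool coordinates, whose origin is the TCP and whose axes are the flange's). Camera axes: x right, y up, looking along -z (the intrinsics and any distortion apply to the point x, -y, -z); pixel columns grow to the right and rows downward; lengths in m; the calibration is good to about 2 mm. A picture is of the moment at which its call begins: read the wrist's pose just before it. calibration takes no time and is no camera call.
- close_job(): hands the job in, once; it reports no verdict.
The state is a dict: "time": time; "joint_positions": joint angles; "qvel": joint speeds; "joint_torque": joint torques, N m; "tool_pos": TCP position; "ee_rot": TCP orientation; "wrist_force": force on the tool from outside, world axes, zero at the start; "wrist_torque": the same for the moment, N m; "width": finger opening in m.
Only numpy, scipy, OpenCV 4.12 (cv2) and the standard library are available. Lean on these libraries where they do the work, as an engineer would, in place of code of your own. Each camera call takes 0.05 s, during which the arm holds its last target. There are 200 camera calls.

## Working session

There is one attempt and no reset: what is moved stays moved. The work goes in short steps, Python scripts to look and compute and a tool call to move; the robot and the scene stay as the last step left them, time stands still between calls to the robot, and variables do not carry over. Pictures are saved under pics/ and viewed, about 8 in all and at most 12, crops included, and the job is handed in when it is done.

Besides the shell and the picture viewer there is one more tool, called after ">>>" as name(argument=value, ...) on one line, values as JSON. step_arm: Moves the arm, as the interface text tells. Its arguments: {"type":"object","properties":{"increments":{"type":"string"},"claw":{"type":"number"}},"required":["increments"]}

```bash
mkdir -p pics; ls
python3 - <<'E'
from bench import *
import cv2,numpy as np
o=get_obs();print(o)
for n in("side","top"):
    c=calibration(n);print(n,c)
    cv2.imwrite(f"pics/{n}0.png",snapshot(n)[:,:,::-1])
print(calibration("wrist"))
import bench;print([k for k in dir(bench) if k[0]!='_'])
E
```

```text
pics
{'time': 0.0, 'joint_positions': array([-1.36408248e+00,  8.79318853e-02,  1.37225636e+00,  4.53694016e-06,
        1.68360602e+00, -1.03096570e-01]), 'qvel': array([-0.00213583,  0.00072137, -0.00018732,  0.00059716,  0.0016521 ,
       -0.00022261]), 'joint_torque': array([ 1.12603284e-03, -3.40169942e+01, -3.02427757e+01,  7.19636818e-02,
        3.29693744e-02, -1.44963542e-04]), 'tool_pos': array([ 0.1675568 , -0.52321878,  0.18161582]), 'ee_rot': array([-3.13940321e+00, -2.31060826e-04,  3.09810668e-01]), 'wrist_force': array([-0.06937414, -0.06697278, -0.42957338]), 'wrist_torque': array([-0.00193087, -0.00911923, -0.04021506]), 'width': 0.09417308400480864}
side {'camera_matrix': array([[505.76352173,   0.        , 269.0538916 ],
       [  0.        , 505.76352173, 206.69879694],
       [  0.        ,   0.        ,   1.        ]]), 'eye': array([ 0.36503015, -0.97559202,  0.8574389 ]), 'orientation': array([ 0.86598177, -0.00516803, -0.0934088 ])}
top {'camera_matrix': array([[399.14955023,   0.        , 282.55366822],
       [  0.        , 399.14955023, 202.94235612],
       [  0.        ,   0.        ,   1.        ]]), 'eye': array([ 0.32594723, -0.0720864 ,  0.92006596]), 'orientation': array([ 0.16016797, -0.00573228, -1.57972205])}
{'camera_matrix': array([[326.35762502,   0.        , 279.0080819 ],
       [  0.        , 326.35762502, 208.49834029],
       [  0.        ,   0.        ,   1.        ]]), 'tool_from_camera': array([[-4.41859117e-05,  9.60668161e-01,  2.77698907e-01,
         8.01216077e-02],
       [ 9.99999654e-01, -1.88145437e-04,  8.09982401e-04,
         3.00135518e-04],
       [ 8.30372086e-04,  2.77698846e-01, -9.60667820e-01,
        -2.01242911e-01],
       [ 0.00000000e+00,  0.00000000e+00,  0.00000000e+00,
         1.00000000e+00]])}
['IKError', 'calibration', 'close_job', 'get_obs', 'hold_point_z', 'snapshot']
```

View pics/top0.png

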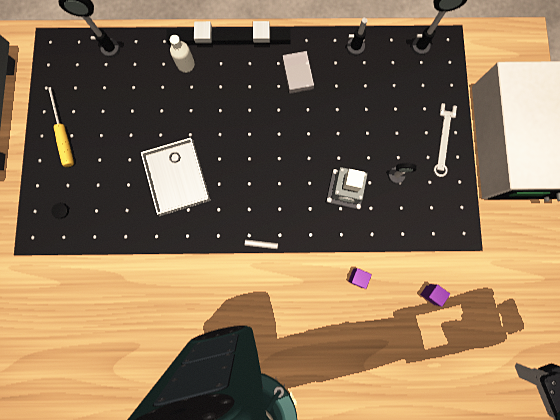

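View pics/side0.png

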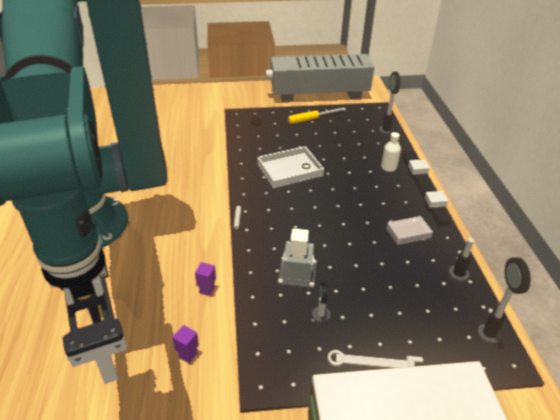

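Top: white plug head at (355,180) on the grey cube, lens at (401,173), tray at (176,176) with ring at (175,157). The purple blocks at (360,277) and (434,294) are the look-alikes, so the white one on the cube is the target. The side view agrees: plug at (299,238), lens at (321,305). Next I'll enlarge.

```bash
cat > h.py <<'E'
import numpy as np,cv2
from scipy.spatial.transform import Rotation as Rn
from bench import *
def cam(n,obs=None):
    c=calibration(n);K=c["camera_matrix"]
    if n=="wrist":
        T=np.eye(4);T[:3,:3]=Rn.from_euler('xyz',obs["ee_rot"]).as_matrix();T[:3,3]=obs["tool_pos"]
        T=T@c["tool_from_camera"];return K,T[:3,:3],T[:3,3]
    return K,Rn.from_euler('xyz',c["orientation"]).as_matrix(),np.array(c["eye"])
def onz(C,uv,z):
    K,R,e=C;d=np.linalg.solve(K,[uv[0],uv[1],1])*[1,-1,-1];d=R@d
    return e+d*(z-e[2])/d[2]
def proj(C,p):
    K,R,e=C;q=R.T@(np.asarray(p)-e);q=K@(q*[1,-1,-1]);return q[:2]/q[2]
E
python3 - <<'E'
from h import *
C=cam("top");S=cam("side")
p=onz(C,(355,180),.134);print(hold_point_z,p,proj(S,p))
for uv in[(142,149),(192,138),(209,201),(157,214)]:print(onz(C,uv,.037))
print("ring",onz(C,(175,157),.02),"lens foot",onz(C,(397,178),.013),onz(S,(321,313),.013))
t=cv2.imread("pics/top0.png")[150:220,310:425];s=cv2.imread("pics/side0.png")[220:325,260:350]
t2=cv2.imread("pics/top0.png")[125:225,130:225]
f=lambda a:cv2.resize(a,(int(a.shape[1]*400/a.shape[0]),400),interpolation=cv2.INTER_CUBIC)
a=cv2.resize(t,None,fx=4,fy=4,interpolation=cv2.INTER_CUBIC);b=cv2.resize(s,None,fx=3,fy=3,interpolation=cv2.INTER_CUBIC)
m=np.zeros((600,800,3),np.uint8);m[:280,:460]=a;m[:315,500:770]=b
c=cv2.resize(t2,None,fx=3,fy=3,interpolation=cv2.INTER_CUBIC);m[290:590,:285]=c
cv2.imwrite("pics/crop1.png",m)
E
```

```text
0.0188 [ 0.49857021 -0.22417606  0.134     ] [297.58291872 234.93379286]
[0.5960545  0.24181077 0.037     ]
[0.62142245 0.12836119 0.037     ]
[0.47428592 0.08633017 0.037     ]
[0.44585218 0.20141176 0.037     ]
ring [0.58144557 0.17042147 0.02      ] lens foot [ 0.52915437 -0.34570541  0.013     ] [ 0.53734197 -0.33465679  0.013     ]
```

View pics/crop1.png

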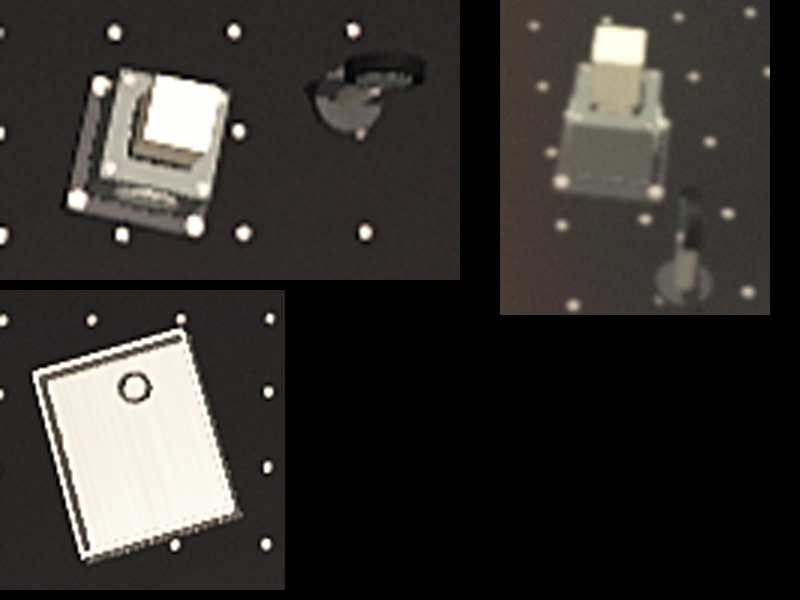

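The crop confirms it: the white head sits on the grey cube with its centre at top px about (356,179), turned about -0.22 rad. The lens is about 0.12 m to its -y side, as described, and the tray centre is near (0.534,0.164). I'll move above the plug for a wrist view.

```bash
cat >> h.py <<'E'
def plan(o,pos,rot,n,frac=1.):
    "print n rows (cm, rad in tool axes) from measured pose to pos / Rotation"
    p=np.array(o["tool_pos"]);R=Rn.from_euler('xyz',o["ee_rot"]);rv=(R.inv()*rot).as_rotvec()/n
    d=(np.array(pos)-p)/n
    for i in range(n):
        s=R.inv().apply(d)*100;print(np.round(s,2),np.round(rv,3));R=R*Rn.from_rotvec(rv)
def down(yaw):return Rn.from_euler('xyz',[np.pi,0,yaw])
E
python3 - <<'E'
from h import *
C=cam("top");print(onz(C,(356,178.8),.134))
q=[onz(C,(310+a/4,150+b/4),.134)[:2] for a,b in[(155,75),(223,90),(212,155),(145,142)]]
for i in range(4):d=q[(i+1)%4]-q[i];print(np.linalg.norm(d),np.arctan2(d[1],d[0])%(np.pi/2)-np.pi/2)
plan(get_obs(),(.48,-.224,.255),down(1.354),10)
E
```

```text
[ 0.50102859 -0.22628876  0.134     ]
0.03507159817331482 -0.23146456887034383
0.034141028237763715 -0.20482109799217385
0.03415761012553595 -0.20398493950458452
0.03511548307041302 -0.17914434513593092
[ 3.89 -1.9  -0.73] [-0.    -0.    -0.104]
[ 4.07 -1.48 -0.73] [-0.    -0.    -0.104]
[ 4.2  -1.05 -0.73] [-0.    -0.    -0.104]
[ 4.28 -0.61 -0.73] [-0.    -0.    -0.104]
[ 4.32 -0.16 -0.73] [-0.    -0.    -0.104]
[ 4.32  0.29 -0.73] [-0.    -0.    -0.104]
[ 4.26  0.74 -0.73] [-0.    -0.    -0.104]
[ 4.16  1.18 -0.73] [-0.    -0.    -0.104]
[ 4.02  1.61 -0.73] [-0.    -0.    -0.104]
[ 3.83  2.02 -0.73] [-0.    -0.    -0.104]
```

>>> step_arm(increments="3.9 -1.9 -0.73 0 0 -0.104; 4.1 -1.5 -0.73 0 0 -0.104; 4.2 -1.05 -0.73 0 0 -0.104; 4.3 -0.6 -0.73 0 0 -0.104; 4.3 -0.15 -0.73 0 0 -0.104", claw=-1)

```text
time: 0.6
tool_pos: [0.3253, -0.3726, 0.2191]
ee_rot: [-3.141, -0.0, 0.834]
wrist_force: [0.1, -0.6, -0.6]
width: 0.094
```

>>> step_arm(increments="4.3 0.3 -0.73 0 0 -0.104; 4.3 0.75 -0.73 0 0 -0.104; 4.2 1.2 -0.73 0 0 -0.104; 4.0 1.6 -0.73 0 0 -0.104; 3.8 2 -0.73 0 0 -0.104")

```text
time: 1.1
tool_pos: [0.4821, -0.2233, 0.2556]
ee_rot: [-3.141, -0.0, 1.354]
wrist_force: [0.1, -0.6, 0.0]
width: 0.0942
```

>>> step_arm(increments="0 0 0 0 0 0; 0 0 0 0 0 0; 0 0 0 0 0 0")

```text
time: 1.4
tool_pos: [0.4805, -0.2255, 0.2551]
ee_rot: [-3.14, 0.0, 1.348]
wrist_force: [0.4, 0.2, -1.3]
width: 0.0938
```

Run:
```python
from h import *
import pickle
o=get_obs();a=snapshot("wrist");pickle.dump(o,open("o1.pkl","wb"))
print(o["tool_pos"],o["ee_rot"],o["joint_positions"],o["time"])
C=cam("wrist",o);print(proj(C,(.501,-.226,.134)),proj(C,(.501,-.226,.082)))
cv2.imwrite("pics/w1.png",a[:,:,::-1])
```

```text
[ 0.48046413 -0.22549486  0.2551119 ] [-3.14019390e+00  2.43171194e-04  1.34821656e+00] [-5.45177837e-01  4.25525771e-02  1.27594589e+00 -6.96337570e-04
  1.82434363e+00 -3.22772145e-01] 1.4
[299.83833253 192.70991847] [297.19890609 182.43211987]
```

View pics/w1.png

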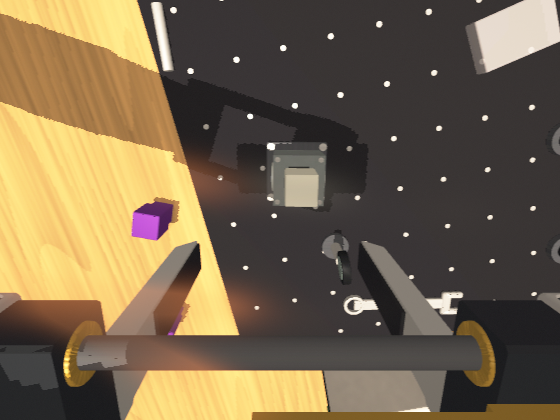

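The wrist view shows the plug head at (302,188), within 5 px of the (300,193) predicted from the top camera. The lens is at (340,255), beneath the tool's -x side. I'll enlarge for exact corners.

Run:
```python
from h import *
import pickle
a=cv2.imread("pics/w1.png")[130:220,250:350]
cv2.imwrite("pics/w1c.png",cv2.resize(a,None,fx=6,fy=6,interpolation=cv2.INTER_CUBIC))
```

```text
(no output)
```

View pics/w1c.png

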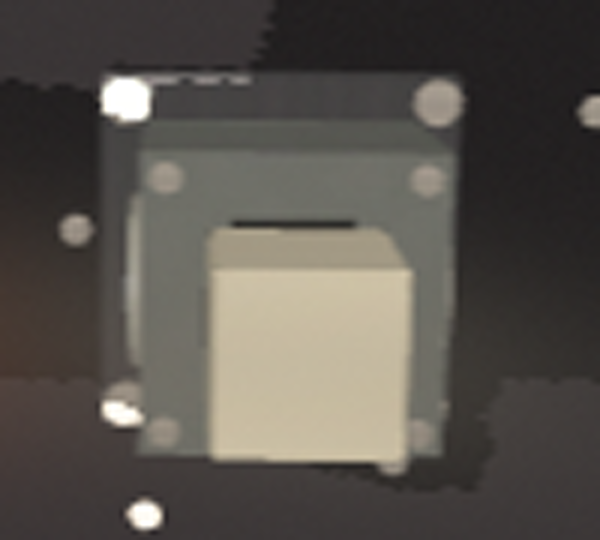

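Run:
```python
from h import *
import pickle
o=pickle.load(open("o1.pkl","rb"));C=cam("wrist",o)
for cs,z in(([(212,269),(412,269),(408,460),(212,460)],.134),([(140,150),(460,150),(443,456),(137,456)],.082)):
    q=np.array([onz(C,(250+a/6-.4,130+b/6-.4),z)[:2] for a,b in cs]);print(q.mean(0))
    for i in range(4):d=q[(i+1)%4]-q[i];print(np.linalg.norm(d),np.arctan2(d[1],d[0])%(np.pi/2)-np.pi/2)
```

```text
[ 0.50302207 -0.22417877]
0.033253151370664424 -0.2222464247274849
0.032989417039828016 -0.2100225408782952
0.033502831988517244 -0.2220308714914756
0.032994531405535016 -0.21759203298707686
[ 0.50318728 -0.22434177]
0.060756467439418683 -0.22237486976443943
0.060317098371950005 -0.2384147789052331
0.06071055187051095 -0.22203550969822317
0.06033697967321758 -0.23764835648007443
```

Cube top and head agree: centre (0.503,-0.224), yaw -0.222, sizes 33 and 60.5 mm. Next: centre over the plug, descend, close.

>>> step_arm(increments="0.25 1.05 0 0 0 0; 0.25 1.05 2 0 0 0; 0 0 4 0 0 0; 0 0 4 0 0 0; 0 0 3 0 0 0")

```text
time: 1.95
tool_pos: [0.5019, -0.225, 0.1228]
ee_rot: [-3.139, -0.001, 1.348]
wrist_force: [0.3, -0.4, 0.0]
width: 0.094
```

>>> step_arm(increments="0 0 2 0 0 0; 0 0 1 0 0 0; 0 0 0 0 0 0; 0 0 0 0 0 0")

```text
time: 2.35
tool_pos: [0.5035, -0.2254, 0.097]
ee_rot: [3.14, 0.001, 1.349]
wrist_force: [0.4, -0.1, 1.0]
width: 0.0941
```

Run:
```python
from h import *
o=get_obs();print(o["tool_pos"],o["ee_rot"],o["wrist_force"],o["time"])
R=Rn.from_euler('xyz',o["ee_rot"]);print(R.inv().apply(np.array([.5027,-.2247,.0952])-o["tool_pos"])*100)
```

```text
[ 0.50347917 -0.22538068  0.09695029] [3.13973606e+00 5.76215907e-04 1.34901888e+00] [ 0.4162399  -0.13641914  0.99417712] 2.35
[ 0.0493632  -0.09130595  0.1748316 ]
```

>>> step_arm(increments="0 -0.05 0.1 0 0 0; 0 0 0 0 0 0; 0 0 0 0 0 0; 0 0 0 0 0 0; 0 0 0 0 0 0", claw=1)

```text
time: 2.85
tool_pos: [0.5025, -0.2246, 0.095]
ee_rot: [3.141, 0.0, 1.35]
wrist_force: [-0.1, 0.6, -0.3]
width: 0.0576
```

>>> step_arm(increments="0 0 0 0 0 0; 0 0 0 0 0 0; 0 0 0 0 0 0; 0 0 0 0 0 0; 0 0 0 0 0 0")

```text
time: 3.35
tool_pos: [0.5031, -0.2247, 0.0949]
ee_rot: [3.14, 0.0, 1.35]
wrist_force: [2.8, -1.0, -1.8]
width: 0.0341
```

Gripped: the width reads 34.1 mm, which matches the head. Now I'll plan the rocking rows about the lining point, with the pivot fixed in space.

```bash
cat > rock.py <<'E'
from h import *
import sys
# nominal: tilt th about tool x, pivot L below TCP (m), lift h; rows = change of pose in the tool frame
L0=.024
def pose(th,h):  # plane: y tool, z tool(down); vertical start
    R=Rn.from_rotvec([th,0,0]);p=np.array([0,0,L0])-R.apply([0,0,L0+h]);return R,p
def rows(seq):
    for (a,b) in zip(seq[:-1],seq[1:]):
        R0,p0=pose(*a);R1,p1=pose(*b);print(np.round(R0.inv().apply(p1-p0)*100,3),np.round((R0.inv()*R1).as_rotvec()[0],3),b)
th,h=0,0;seq=[(0,0),(.05,0),(.1,0),(.15,0)];s=-1
for k in range(9):
    for i in range(5):seq.append((seq[-1][0]+s*.06,seq[-1][1]+.00035))
    s=-s
for t in(-.1,-.05,0.):seq.append((t,seq[-1][1]+.0003)) if seq[-1][0]<0 else seq.append((-t,seq[-1][1]+.0003))
rows(seq)
E
python3 rock.py
```

```text
[0.    0.12  0.003] 0.05 (0.05, 0)
[0.    0.12  0.003] 0.05 (0.1, 0)
[0.    0.12  0.003] 0.05 (0.15, 0)
[ 0.    -0.146 -0.031] -0.06 (0.09, 0.00035)
[ 0.    -0.148 -0.031] -0.06 (0.03, 0.0007)
[ 0.   -0.15 -0.03] -0.06 (-0.03, 0.00105)
[ 0.    -0.152 -0.03 ] -0.06 (-0.09, 0.0014)
[ 0.    -0.154 -0.03 ] -0.06 (-0.15, 0.00175)
[ 0.     0.157 -0.03 ] 0.06 (-0.09, 0.0021)
[ 0.     0.159 -0.03 ] 0.06 (-0.03, 0.00245)
[ 0.     0.161 -0.03 ] 0.06 (0.03, 0.0028)
[ 0.     0.163 -0.03 ] 0.06 (0.09, 0.00315)
[ 0.     0.165 -0.03 ] 0.06 (0.15, 0.0035)
[ 0.    -0.167 -0.03 ] -0.06 (0.09, 0.00385)
[ 0.    -0.169 -0.03 ] -0.06 (0.03, 0.0042)
[ 0.    -0.171 -0.03 ] -0.06 (-0.03, 0.004549999999999999)
[ 0.    -0.173 -0.03 ] -0.06 (-0.09, 0.004899999999999999)
[ 0.    -0.175 -0.03 ] -0.06 (-0.15, 0.005249999999999999)
[ 0.     0.177 -0.03 ] 0.06 (-0.09, 0.005599999999999998)
[ 0.    0.18 -0.03] 0.06 (-0.03, 0.005949999999999998)
[ 0.     0.182 -0.03 ] 0.06 (0.03, 0.0062999999999999974)
[ 0.     0.184 -0.029] 0.06 (0.09, 0.006649999999999997)
[ 0.     0.186 -0.029] 0.06 (0.15, 0.006999999999999997)
[ 0
[... 914 characters left out ...]
999999999991)
[ 0.     0.222 -0.028] 0.06 (-0.03, 0.012949999999999991)
[ 0.     0.224 -0.028] 0.06 (0.03, 0.01329999999999999)
[ 0.     0.226 -0.028] 0.06 (0.09, 0.01364999999999999)
[ 0.     0.228 -0.028] 0.06 (0.15, 0.01399999999999999)
[ 0.    -0.23  -0.028] -0.06 (0.09, 0.01434999999999999)
[ 0.    -0.232 -0.028] -0.06 (0.03, 0.014699999999999989)
[ 0.    -0.234 -0.028] -0.06 (-0.03, 0.015049999999999989)
[ 0.    -0.236 -0.028] -0.06 (-0.09, 0.015399999999999988)
[ 0.    -0.238 -0.028] -0.06 (-0.15, 0.01574999999999999)
[ 0.     0.2   -0.025] 0.05 (-0.1, 0.01604999999999999)
[ 0.     0.202 -0.025] 0.05 (-0.05, 0.016349999999999993)
[ 0.     0.203 -0.025] 0.05 (0.0, 0.016649999999999995)
```

>>> step_arm(increments="0 0.12 0 0.05 0 0; 0 0.12 0 0.05 0 0; 0 0.12 0 0.05 0 0; 0 0 0 0 0 0")

```text
time: 3.75
tool_pos: [0.5064, -0.2255, 0.0946]
ee_rot: [-2.99, 0.0, 1.35]
wrist_force: [0.9, 0.8, 1.8]
width: 0.0336
```

Tilted to 0.15 rad at low force. Now the half swings.

>>> step_arm(increments="0 -0.146 -0.03 -0.06 0 0; 0 -0.148 -0.03 -0.06 0 0; 0 -0.15 -0.03 -0.06 0 0; 0 -0.152 -0.03 -0.06 0 0; 0 -0.154 -0.03 -0.06 0 0")

```text
time: 4.25
tool_pos: [0.4989, -0.2237, 0.0958]
ee_rot: [2.987, 0.0, 1.35]
wrist_force: [3.4, -0.4, -3.3]
width: 0.0336
```

>>> step_arm(increments="0 0.157 -0.03 0.06 0 0; 0 0.159 -0.03 0.06 0 0; 0 0.161 -0.03 0.06 0 0; 0 0.163 -0.03 0.06 0 0; 0 0.165 -0.03 0.06 0 0")

```text
time: 4.75
tool_pos: [0.5056, -0.225, 0.097]
ee_rot: [-2.988, -0.0, 1.349]
wrist_force: [-0.2, -0.4, -4.4]
width: 0.0338
```

>>> step_arm(increments="0 -0.167 -0.03 -0.06 0 0; 0 -0.169 -0.03 -0.06 0 0; 0 -0.171 -0.03 -0.06 0 0; 0 -0.173 -0.03 -0.06 0 0; 0 -0.175 -0.03 -0.06 0 0")

```text
time: 5.25
tool_pos: [0.4982, -0.2233, 0.0972]
ee_rot: [2.989, -0.001, 1.349]
wrist_force: [6.9, -1.3, -9.0]
width: 0.0336
```

>>> step_arm(increments="0 0.177 -0.03 0.06 0 0; 0 0.18 -0.03 0.06 0 0; 0 0.182 -0.03 0.06 0 0; 0 0.184 -0.03 0.06 0 0; 0 0.186 -0.03 0.06 0 0")

```text
time: 5.75
tool_pos: [0.5054, -0.2249, 0.0999]
ee_rot: [-2.986, -0.001, 1.349]
wrist_force: [-0.4, 1.1, -4.7]
width: 0.0342
```

Force at the -tilt end is up (9 N down, 7 N sideways). I'll bias the path about 1 mm to +y(tool) and ease the rise slightly.

>>> step_arm(increments="0 -0.168 -0.02 -0.06 0 0; 0 -0.17 -0.02 -0.06 0 0; 0 -0.172 -0.02 -0.06 0 0; 0 -0.154 -0.02 -0.06 0 0; 0 -0.156 -0.02 -0.06 0 0")

```text
time: 6.25
tool_pos: [0.4983, -0.2233, 0.1]
ee_rot: [2.991, -0.001, 1.35]
wrist_force: [4.4, -1.8, -9.1]
width: 0.0337
```

>>> step_arm(increments="0 0.198 -0.02 0.06 0 0; 0 0.2 -0.02 0.06 0 0; 0 0.202 -0.02 0.06 0 0; 0 0.204 -0.02 0.06 0 0; 0 0.206 -0.02 0.06 0 0")

```text
time: 6.75
tool_pos: [0.5064, -0.2251, 0.1023]
ee_rot: [-2.984, -0.001, 1.349]
wrist_force: [-2.9, 0.9, -3.3]
width: 0.0336
```

Run:
```python
from h import *
a=snapshot("side")[190:310,240:360,::-1]
cv2.imwrite("pics/s2.png",cv2.resize(a,None,fx=5,fy=5,interpolation=cv2.INTER_CUBIC))
```

```text
(no output)
```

View pics/s2.png

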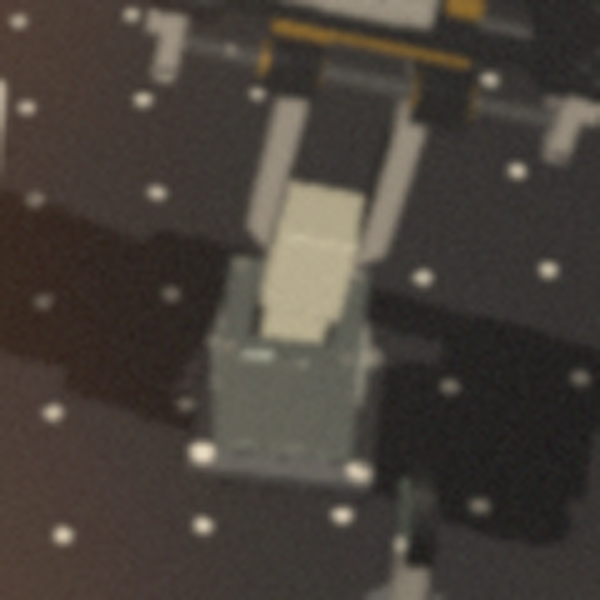

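The side view shows the cube seated, and the tilted plug coming up with more shank visible at (300,330 in the crop). Swings continue.

>>> step_arm(increments="0 -0.2 -0.03 -0.06 0 0; 0 -0.2 -0.03 -0.06 0 0; 0 -0.2 -0.03 -0.06 0 0; 0 -0.2 -0.02 -0.06 0 0; 0 -0.2 -0.02 -0.06 0 0")

```text
time: 7.3
tool_pos: [0.4986, -0.2234, 0.1046]
ee_rot: [2.988, -0.0, 1.35]
wrist_force: [2.4, -0.3, -0.2]
width: 0.0334
```

>>> step_arm(increments="0 0.205 -0.03 0.06 0 0; 0 0.207 -0.03 0.06 0 0; 0 0.21 -0.03 0.06 0 0; 0 0.21 -0.03 0.06 0 0; 0 0.21 -0.03 0.06 0 0")

```text
time: 7.8
tool_pos: [0.5064, -0.2251, 0.1064]
ee_rot: [-2.984, -0.001, 1.35]
wrist_force: [-4.1, 1.3, -1.2]
width: 0.0339
```

>>> step_arm(increments="0 -0.213 -0.03 -0.06 0 0; 0 -0.215 -0.03 -0.06 0 0; 0 -0.217 -0.03 -0.06 0 0; 0 -0.218 -0.02 -0.06 0 0; 0 -0.22 -0.02 -0.06 0 0")

```text
time: 8.3
tool_pos: [0.4979, -0.2235, 0.109]
ee_rot: [2.988, 0.0, 1.35]
wrist_force: [0.1, 0.1, -0.1]
width: 0.0335
```

>>> step_arm(increments="0 0.219 -0.03 0.06 0 0; 0 0.222 -0.03 0.06 0 0; 0 0.224 -0.03 0.06 0 0; 0 0.226 -0.03 0.06 0 0; 0 0.228 -0.03 0.06 0 0")

```text
time: 8.8
tool_pos: [0.5091, -0.2261, 0.1112]
ee_rot: [-2.991, 0.0, 1.35]
wrist_force: [-0.0, 0.4, 0.2]
width: 0.034
```

No force left, so the plug is clear of the pads. Straighten and rise.

>>> step_arm(increments="0 -0.19 -0.05 -0.05 0 0; 0 -0.19 -0.05 -0.05 0 0; 0 -0.19 -0.1 -0.05 0 0; 0 0 -0.2 0 0 0; 0 0 -0.4 0 0 0")

```text
time: 9.3
tool_pos: [0.5034, -0.2247, 0.1196]
ee_rot: [-3.141, 0.0, 1.35]
wrist_force: [0.4, 0.4, -1.0]
width: 0.0337
```

>>> step_arm(increments="0 0 -1 0 0 0; 0 0 -2 0 0 0; 0 0 -3 0 0 0; 0 0 -2 0 0 0; 0 0 0 0 0 0")

```text
time: 9.8
tool_pos: [0.5066, -0.2261, 0.2042]
ee_rot: [3.134, 0.003, 1.35]
wrist_force: [0.4, -0.5, -1.4]
width: 0.0335
```

Run:
```python
from h import *
o=get_obs();print(o["tool_pos"],o["ee_rot"],o["wrist_force"],o["time"])
a=snapshot("side")[:,:,::-1];t=snapshot("top")[:,:,::-1]
m=np.zeros((420,800,3),np.uint8)
m[:,:420]=cv2.resize(a[170:310,230:370],(420,420),interpolation=cv2.INTER_CUBIC)
m[:360,420:]=cv2.resize(t[120:234,120:240],(380,360),interpolation=cv2.INTER_CUBIC)
cv2.imwrite("pics/s3.png",m)
T=np.array([[0.5960545,0.24181077],[0.62142245,0.12836119],[0.47428592,0.08633017],[0.44585218,0.20141176]])
c=T.mean(0);ax=(T[0]-T[3]+T[1]-T[2])/2;print(c,np.linalg.norm(ax),np.linalg.norm((T[0]-T[1]+T[3]-T[2])/2),np.arctan2(ax[1],ax[0]))
```

```text
[ 0.5065633  -0.22611469  0.20421538] [3.13350373e+00 2.59618162e-03 1.35007695e+00] [ 0.42946643 -0.49386807 -1.44431314] 9.8
[0.53440376 0.16447847] 0.15427661971692552 0.11738943469114352 0.2704344315461563
```

View pics/s3.png

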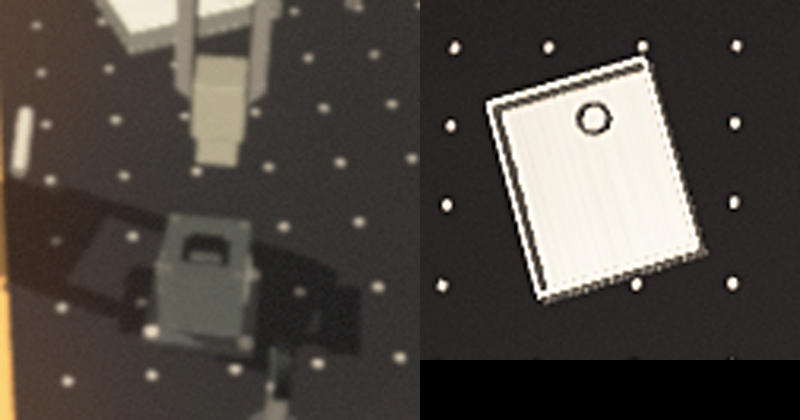

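The plug hangs upright and is out of the port. The cube is seated at (205,270 in the crop) and the lens is standing. The tray measures 154x117 mm, centred at (0.534,0.164). I'll place the plug about 22 mm towards -x, away from the ring.

Run:
```python
from h import *
plan(get_obs(),(.512,.158,.16),down(1.35),11)
```

```text
[ 3.41 -0.7   0.36] [0. 0. 0.]
[ 3.41 -0.7   0.36] [0. 0. 0.]
[ 3.41 -0.7   0.36] [0. 0. 0.]
[ 3.41 -0.7   0.36] [0. 0. 0.]
[ 3.41 -0.7   0.36] [0. 0. 0.]
[ 3.41 -0.7   0.36] [0. 0. 0.]
[ 3.41 -0.7   0.36] [0. 0. 0.]
[ 3.41 -0.7   0.36] [0. 0. 0.]
[ 3.41 -0.7   0.36] [0. 0. 0.]
[ 3.41 -0.7   0.36] [0. 0. 0.]
[ 3.41 -0.7   0.36] [0. 0. 0.]
```

>>> step_arm(increments="1.7 -0.35 0 0 0 0; 3.4 -0.7 0 0 0 0; 3.4 -0.7 0 0 0 0; 3.4 -0.7 0.4 0 0 0; 3.4 -0.7 0.4 0 0 0")

```text
time: 10.4
tool_pos: [0.5058, -0.066, 0.1896]
ee_rot: [-3.139, -0.001, 1.35]
wrist_force: [-0.1, -0.4, -0.9]
width: 0.0335
```

>>> step_arm(increments="3.4 -0.7 0.4 0 0 0; 3.4 -0.7 0.5 0 0 0; 3.4 -0.7 0.5 0 0 0; 3.4 -0.7 0.5 0 0 0; 3.4 -0.7 0.5 0 0 0")

```text
time: 10.9
tool_pos: [0.5083, 0.1072, 0.1654]
ee_rot: [-3.138, 0.001, 1.351]
wrist_force: [0.5, 0.1, -1.0]
width: 0.0337
```

>>> step_arm(increments="3.4 -0.7 0.8 0 0 0; 1.8 -0.35 0.5 0 0 0; 0 0 0 0 0 0; 0 0 0 0 0 0")

```text
time: 11.3
tool_pos: [0.5099, 0.1583, 0.153]
ee_rot: [-3.139, 0.002, 1.351]
wrist_force: [-0.0, -0.9, -1.8]
width: 0.0333
```

Run:
```python
from h import *
plan(get_obs(),(.512,.158,.06),down(1.35),5)
a=snapshot("side")[:,:,::-1]
cv2.imwrite("pics/s4.png",cv2.resize(a[90:240,190:390],None,fx=4,fy=4,interpolation=cv2.INTER_CUBIC))
```

```text
[0.01 0.05 1.86] [-0.001  0.     0.   ]
[0.01 0.05 1.86] [-0.001  0.     0.   ]
[0.01 0.04 1.86] [-0.001  0.     0.   ]
[0.01 0.04 1.86] [-0.001  0.     0.   ]
[0.   0.04 1.86] [-0.001  0.     0.   ]
```

View pics/s4.png

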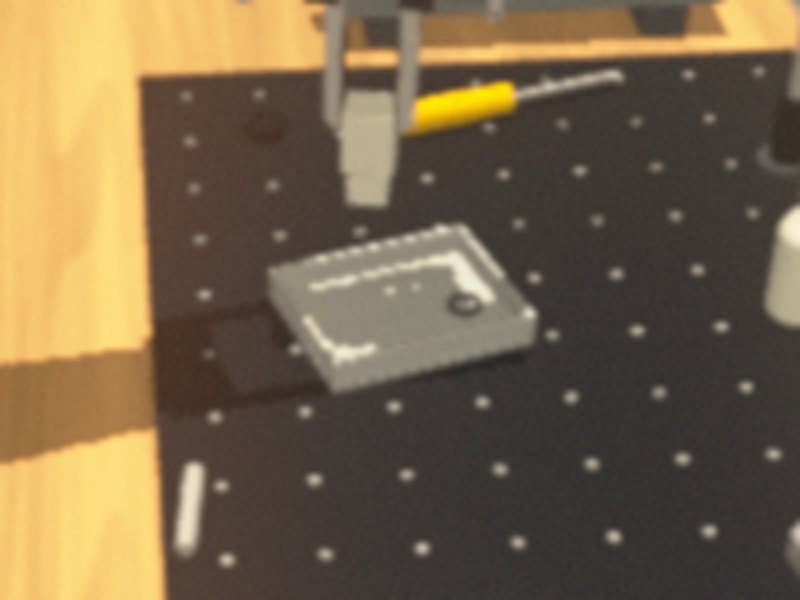

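The plug is upright above the tray and the ring is well clear at (463,303 in the crop). Lowering.

>>> step_arm(increments="0 0.05 2 0 0 0; 0 0.05 2.5 0 0 0; 0 0.05 2.5 0 0 0; 0 0.05 1.5 0 0 0; 0 0 0.8 0 0 0")

```text
time: 11.85
tool_pos: [0.5124, 0.1563, 0.0599]
ee_rot: [-3.139, 0.001, 1.348]
wrist_force: [-1.1, -0.7, -0.9]
width: 0.0333
```

>>> step_arm(increments="0 0 0.4 0 0 0; 0 0 0.2 0 0 0; 0 0 0.1 0 0 0; 0 0 0 0 0 0")

```text
time: 12.25
tool_pos: [0.5138, 0.1575, 0.0553]
ee_rot: [3.14, -0.001, 1.35]
wrist_force: [-1.1, -0.4, -1.2]
width: 0.034
```

Expected contact is near TCP z = 0.045, so I'll creep and watch the force.

>>> step_arm(increments="0 0 0.2 0 0 0; 0 0 0.2 0 0 0; 0 0 0.2 0 0 0; 0 0 0 0 0 0")

```text
time: 12.65
tool_pos: [0.5129, 0.1573, 0.048]
ee_rot: [-3.141, 0.0, 1.35]
wrist_force: [-0.6, 0.4, -1.0]
width: 0.0338
```

>>> step_arm(increments="0 0 0.1 0 0 0; 0 0 0.1 0 0 0; 0 0 0 0 0 0")

```text
time: 12.95
tool_pos: [0.5131, 0.1573, 0.0462]
ee_rot: [-3.141, 0.0, 1.35]
wrist_force: [-0.1, 0.5, -0.7]
width: 0.034
```

>>> step_arm(increments="0 0 0.1 0 0 0; 0 0 0 0 0 0; 0 0 0 0 0 0")

```text
time: 13.25
tool_pos: [0.5132, 0.1573, 0.0454]
ee_rot: [3.142, 0.0, 1.35]
wrist_force: [0.2, -0.1, -1.1]
width: 0.0337
```

>>> step_arm(increments="0 0 0.1 0 0 0; 0 0 0 0 0 0; 0 0 0 0 0 0")

```text
time: 13.55
tool_pos: [0.5134, 0.1574, 0.0449]
ee_rot: [3.141, -0.0, 1.35]
wrist_force: [-0.1, -0.0, 2.7]
width: 0.0338
```

>>> step_arm(increments="0 0 0.1 0 0 0; 0 0 0 0 0 0; 0 0 0 0 0 0")

```text
time: 13.85
tool_pos: [0.5134, 0.1574, 0.0449]
ee_rot: [3.141, -0.0, 1.35]
wrist_force: [-1.8, -0.6, 5.3]
width: 0.0337
```

Contact at 0.0449, as predicted. Releasing.

>>> step_arm(increments="0 0 0 0 0 0; 0 0 0 0 0 0; 0 0 0 0 0 0; 0 0 0 0 0 0; 0 0 0 0 0 0", claw=-0.2)

```text
time: 14.35
tool_pos: [0.5131, 0.1573, 0.0431]
ee_rot: [-3.141, 0.0, 1.35]
wrist_force: [1.2, -0.9, 0.2]
width: 0.0566
```

>>> step_arm(increments="0 0 0 0 0 0; 0 0 -0.5 0 0 0; 0 0 -1.5 0 0 0; 0 0 -3 0 0 0; 0 0 -4 0 0 0")

```text
time: 14.85
tool_pos: [0.512, 0.1571, 0.1336]
ee_rot: [-3.139, 0.001, 1.35]
wrist_force: [-0.3, 0.1, 1.0]
width: 0.0567
```

>>> step_arm(increments="0 0 -4 0 0 0; -3 0 -3 0 0 0; -4 0 0 0 0 0; -4 0 0 0 0 0; -3 0 0 0 0 0")

```text
time: 15.35
tool_pos: [0.4824, 0.019, 0.2057]
ee_rot: [3.138, 0.0, 1.349]
wrist_force: [-1.4, 0.2, 0.8]
width: 0.056
```

>>> step_arm(increments="0 0 0 0 0 0; 0 0 0 0 0 0; 0 0 0 0 0 0")

```text
time: 15.65
tool_pos: [0.4828, 0.0216, 0.2041]
ee_rot: [3.141, -0.001, 1.351]
wrist_force: [0.3, 1.6, 0.9]
width: 0.0562
```

Run:
```python
from h import *
a=snapshot("side")[:,:,::-1];t=snapshot("top")[:,:,::-1]
m=np.zeros((600,800,3),np.uint8)
m[:,:400]=cv2.resize(a[130:340,220:360],(400,600),interpolation=cv2.INTER_CUBIC)
m[:360,400:]=cv2.resize(t[120:255,130:280],(400,360),interpolation=cv2.INTER_CUBIC)
cv2.imwrite("pics/s5.png",m)
S=cam("side");print([proj(S,p) for p in[(.513,.1575,.084),(.513,.1575,.016)]])
```

```text
[array([282.93837807, 151.16313003]), array([282.38053589, 171.40382197])]
```

View pics/s5.png

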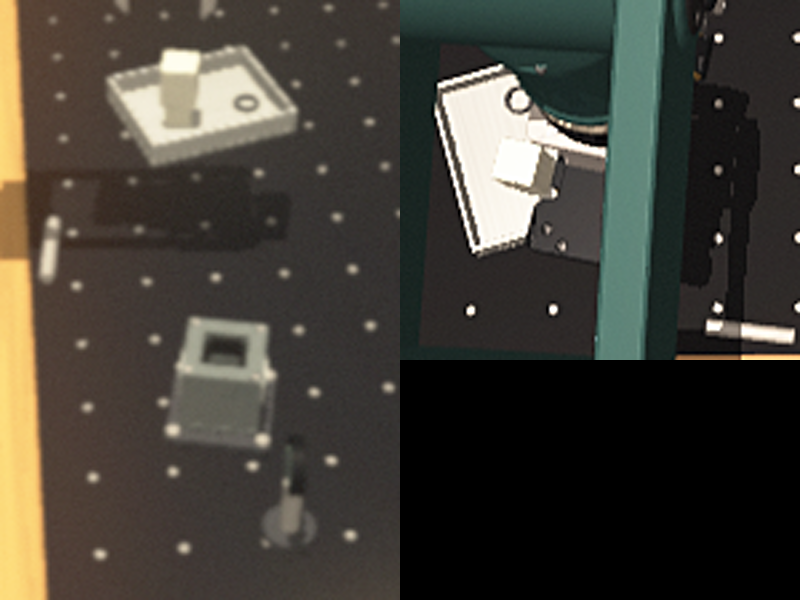

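The plug stands upright inside the tray, clear of the ring. The cube is seated with an empty port, the lens is standing, and the gripper is clear. Handing in.

```bash
python3 -c "
from bench import *
print(close_job())"
```

```text
the job is handed in; nothing more can be done
None
```

I rocked the white plug out of the port, stood it upright in the tray and let go. I handed the job in just after 15.7 s of the 51 s allowed; the hand-in gives no verdict.

- **Pulling it out:** I tilted the plug about ±0.15 rad around the lining point, rising about 1–1.75 mm a half swing. The highest downward pull I read was about 9 N, below the roughly 14 N that holds the cube down. Readings came only at the end of each move, so brief peaks in between were not seen.
- **Setting it down:** The foot touched the tray floor at the height I had predicted, with about 5 N before release. The plug stands about 22 mm from the tray centre, on the side away from the ring.
- **Final pictures:** The plug is upright inside the tray, the cube is on its base with the port empty, and the lens is standing where it was. The gripper is clear of everything. I judged the cube and lens by eye and did not measure them.
- **What disagreed:** The top and wrist cameras differed by about 2 mm on the port's position. Partway through, the arm's measured lift was about 2 mm less than I had commanded. I shifted the path about 1 mm and slowed the rise, and the pull fell to zero by the end. No check failed.

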